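# Stroke the sprung contacts of the lamp-holder test rail

### The arm

A 7-joint arm with a two-finger parallel gripper is mounted at the origin on the work surface. World frame = base frame: x ahead of the robot, y to its left, z up, the work surface at z = 0. Lengths are in m, angles in rad, forces in N, time in s.
With the tool pointing down it reaches from about 0.4 to 0.85 m from the base axis. Payload 10.4 kg.
Tool frame: the origin (TCP) lies on the centre line of the jaws, within the pads' length; the fingertips stand 14 mm ahead of it and the grasp point (between the pads) lies 5 mm behind it (manip.tip_reach is the distance from the TCP to the fingertips, in m); z points along the fingers, y is the line along which they close (so a half turn about z gives the same grasp; the last joint's range is limited). The gripper opens to 85 mm and grips with 20 to 120 N. Pads are 22 mm wide; open, the fingers measure 114 mm over their backs; the gripper's body (76 mm by 85 mm) begins 54 mm behind the grasp point. The pads swing forward as they close: fully open they stand 13 mm farther back than shut.
Start: joints at [-1.366, 0.332, -0.065, 1.46, 0.022, 1.35, -0.088], TCP at [0.141, 0.609, 0.245] pointing down, gripper open.
Joint ranges: [-2.6, 2.6], [-0.5, 2.12], [-1.47, 1.34], [0.16, 2.42], [-1.27, 4.41], [0.06, 2.06], [-2.6, 2.6]. Speed limits (rad/s): [2.22, 2.22, 2.79, 2.79, 3.14, 3.14, 3.14].

### API

Orientations are given as a unit quaternion [x, y, z, w].
In Python, from workcell import manip gives the robot as it stands.
- The arm moves only by the shell command python3 -m pendant 'ROWS' [FORCE]. ROWS is JSON, a list of rows, each a list of 7 numbers: the shift along the tool's x, y, z in units of 50 mm (1.0 is 50 mm), then the turn, a rotation vector about the tool's x, y, z in units of 8 degrees (1.0 is 8 degrees), then the opening, from -1 (shut) to 1 (fully open), so that 0 is half open. In form: [[dx, dy, dz, ax, ay, az, jaw], ...]. A call has exactly 10 rows; each row is the pose to reach, as a shift and turn from the pose commanded when the call began, along the tool's axes at that moment; what a row does not reach only later rows make up. A row lasts 1/8 s, in which the tool goes at most 62.5 mm and 10.7 degrees, less where a joint would pass 70% of its speed; a pose out of reach is approached as far as the arm can. A call with a gripper value outside its range is refused whole. The fingers move at their own pace and stop on an object; FORCE is the grip in N (left out, the last holds). Time passes only in rows, so rows that repeat a pose let the fingers close, or fill a call up. It gives the time, the measured TCP pose, the force, the opening and the grip force at its end, in the units of the state.
- manip.get_obs(): the state, without advancing time (a new reading comes with each control period).
- manip.camera(name): name is "side" or "top"; returns (picture, depth): 420x560x3 uint8, red, green, blue; 420x560 float32, m along the optical axis (not along the pixel's ray), 0 where there is no reading.
- manip.get_calibration(name): a dict with "fx", "fy", "cx", "cy" (pixels), "xyz" and "orientation" of the camera in the world. Camera axes: x right, y up, looking along -z (the intrinsics and any distortion apply to the point x, -y, -z); pixel columns grow to the right and rows downward; lengths in m; the calibration is good to about 2 mm. A picture is of the moment at which its call begins. get_calibration takes no time and is no camera call.
- manip.hand_in(): hands the job in; it is judged then, once.
Trained networks look in the newest picture that a camera, given by its name, has taken for a name from the list of things; names that differ only in an ending like _2 or _b are one class to them, and where a whole thing is asked for, a point or a joint stands for the part that bears it (a point fixed in the world has none). Each returns a list of dicts, best first, with "p" (0 to 1); they miss things now and then, are a little off and sometimes report something else, mostly with a low value. They report only what shows in the picture. A call takes as long as a camera call. They do not tell look-alikes from the thing itself.
- manip.find_in(thing, camera): "box" ([left, top, right, bottom] in pixels, round what is visible of it).
- manip.trace(thing, camera): "pixels" (420x560 bool, what is visible of it) and "box" ([left, top, right, bottom] in pixels, round what is visible of it).
- manip.tip_of(thing, camera): "pixel" ([column, row] in pixels: a listed point, or the origin of a listed thing).
The state is a dict: "clock": time; "joint_pos": joint angles; "joint_velocities": joint speeds; "tau": joint torques, N m; "position": TCP position; "ee_rot": TCP orientation; "ft_force": force on the tool from outside, world axes, zero at the start; "torque": the same for the moment, N m; "grip_width": opening from 0.0 (shut) to 1.0 (fully open); "grasp_force": force on a finger pad.
Only numpy, scipy, OpenCV 4.12 (cv2) and the standard library are available. Lean on these libraries where they do the work, as an engineer would, in place of code of your own. Each camera call takes 0.05 s, during which the arm holds its last target. There are 200 camera calls.

### The job

Check the spring contacts of the test rail: with the fingers shut, run the fingertips lightly along the row of five brass domes, from the end of the rail where the lamp holder stands to the other end, dipping each dome a few millimetres in turn and staying in touch with the row from the first dome to the last. Do not push any dome right down, and do not move, pick up or knock the lamp holder or anything else that stands on the rail and bench. Finish with the fingers clear and every dome up again.

Things in the scene. Friction and masses are not known exactly. Their poses are not given: they have to be found in the camera images.
- rail: aluminium test rail bolted to the bench: a bar 360 mm long (its y axis), 64 mm wide (its x axis), on a flange 90 mm wide and 6 mm thick. Origin: centre of its underside, on the bench. Its top face is 40 mm above the bench. Five brass domes stand in a row along the middle of the top face at y = -60, -30, 0, 30 and 60 mm (pitch 30 mm). The lamp holder stands on one end of the top face and the tin on the other, centred about 80 mm beyond the centre of the nearest dome.
- holder: white ceramic lamp holder standing upright and loose on one end of the rail (either end); it marks where to start. Round flange 54 mm across, tapering to 36 mm across the mouth, 42 mm high (so its mouth is 82 mm above the bench), 120 g. Origin: centre of its underside.
- dome1 (a joint): dip of dome 1 in m: 0 = fully up, 0.008 = pushed right down (flush with the rail's top face). Springs: about 1.2 N to start, 1.2 N more for each mm; they rise again when let go. A light touch is 2 to 6 mm of dip.
- dome1_top (a point): top of brass dome 1 (number 1 along the rail's +y). A shallow spherical cap 41 mm across and 8 mm high (sphere radius 30 mm), its foot running into its neighbours'; top 48 mm above the bench when up; the point dips with the dome.
- dome2 (a joint): dip of dome 2 in m: 0 = fully up, 0.008 = pushed right down (flush with the rail's top face).
- dome2_top (a point): top of brass dome 2 (number 2 along the rail's +y). A fingertip carried level along the row 4 mm below the risen dome tops dips each by 4 mm and rests on the next before leaving the last, even if only 6 mm long along the row.
- dome3 (a joint): dip of dome 3 in m: 0 = fully up, 0.008 = pushed right down (flush with the rail's top face).
- dome3_top (a point): top of brass dome 3 (number 3 along the rail's +y).
- dome4 (a joint): dip of dome 4 in m: 0 = fully up, 0.008 = pushed right down (flush with the rail's top face).
- dome4_top (a point): top of brass dome 4 (number 4 along the rail's +y).
- dome5 (a joint): dip of dome 5 in m: 0 = fully up, 0.008 = pushed right down (flush with the rail's top face).
- dome5_top (a point): top of brass dome 5 (number 5 along the rail's +y).
- tin: plain round dark steel tin, closed, 50 mm across, 32 mm high, loose on the rail's other end. Origin: centre of its underside. Leave alone.
- holder_b: another lamp holder, same shape, loose on the bench in front of the rail (robot's side). Leave alone.
- holder_c: another lamp holder, same shape, loose on the bench beyond the rail (the side away from the robot). Leave alone.
- jar: jar, 44 mm across, 60 mm high, loose on the bench beyond the rail (the side away from the robot). Leave alone.
- screwdriver: screwdriver lying on the bench in front of the rail, along it. Leave alone.
- tape: grey ring-shaped roll, 64 mm across, 19 mm high, loose on the bench beyond the rail (the side away from the robot). Leave alone.
- offcut: angle offcut of aluminium, 30 x 70 x 20 mm high, loose on the bench in front of the rail. Leave alone.
Things that resemble listed ones, but are neither listed nor needed, are in the scene too. Leave any green or pink look-alike of the holder alone.

How it is judged:
By the outcome, as a careful person would: the job done as asked, in the order asked, and still so for the second after the job is handed in, with the robot touching nothing.
It also fails if it takes over 35 s, if anything falls off the work surface, if the arm or the gripper's body presses on something with over 40 N, if the wrist force passes 120 N, or if a joint passes its speed limit or range.

## Working session

There is one attempt and no reset: what is moved stays moved. The work goes in short steps, Python scripts to look and compute and a shell command to move; the robot and the scene stay as the last step left them, time stands still between calls to the robot, and variables do not carry over. Pictures are saved under pics/ and viewed, at most 10 in all, crops included, and the job is handed in when it is done.

```bash
mkdir -p pics; cat > h.py <<'E'
import numpy as np, cv2
from workcell import manip
from scipy.spatial.transform import Rotation as R
def P(c,cam,u,v,d=None,z=None):
    ray=np.array([(u-c['cx'])/c['fx'],-(v-c['cy'])/c['fy'],-1.0])
    r=R.from_quat(c['orientation']).as_matrix()@ray; o=np.array(c['xyz'])
    s=d if d is not None else (z-o[2])/r[2]
    return o+s*r
E
python3 - <<'E'
from h import *
print(manip.get_obs())
for n in ('top','side'):
    p,d=manip.camera(n); c=manip.get_calibration(n); print(n,c)
    cv2.imwrite(f'pics/{n}0.png',p[...,::-1])
    np.save(n+'d.npy',d)
    for t in ['dome1_top','dome2_top','dome3_top','dome4_top','dome5_top','holder','tin']:
        for r in manip.tip_of(t,n)[:4]:
            u,v=r['pixel']; dd=d[int(round(v)),int(round(u))]
            print(t,round(r['p'],2),np.round(r['pixel'],1),np.round(P(c,n,u,v,d=dd),3), np.round(P(c,n,u,v,z=.048 if 'dome' in t else .04),3))
E
```

```text
{'clock': 0.0, 'joint_pos': array([-1.36562022,  0.33289591, -0.06472298,  1.46096351,  0.02158538,
        1.34990946, -0.08851894]), 'joint_velocities': array([-0.0013359 ,  0.00118737, -0.00133033,  0.00121825, -0.00106122,
       -0.00056949,  0.00127758]), 'tau': array([-1.92490515e-04, -6.25442934e+01,  4.87163581e-02, -3.91613889e+01,
        1.59994955e-02,  9.94889473e-03, -1.28832891e-07]), 'position': array([0.14103614, 0.60849927, 0.24449037]), 'ee_rot': array([ 1.13631539e-01,  9.93522685e-01, -7.38165211e-04, -6.03546909e-05]), 'ft_force': array([-0.87890849,  0.03790085, -0.2525696 ]), 'torque': array([-0.01250952, -0.00912254,  0.00670747]), 'grasp_force': 0.0, 'grip_width': 1.0015865984830525}
top {'fx': 452.61310593093793, 'fy': 452.61310593093793, 'cx': 275.26421468824714, 'cy': 212.06625192098122, 'xyz': array([ 0.50283366, -0.0209632 ,  0.97725351]), 'orientation': array([-0.03105429,  0.03214283,  0.70957489, -0.70321116])}
dome1_top 0.71 [196.1 236.8] [0.536 0.136 0.073] [0.537 0.14  0.048]
dome1_top 0.67 [290.6 235.6] [ 0.537 -0.054  0.05 ] [ 0.537 -0.054  0.0
[... 1282 characters left out ...]
.048]
dome3_top 0.58 [263.3 221.7] [0.541 0.003 0.05 ] [0.542 0.005 0.048]
dome3_top 0.3 [252.7 205.2] [ 0.369 -0.723  0.72 ] [0.533 0.064 0.048]
dome3_top 0.25 [280.6 271.8] [ 0.535 -0.153  0.061] [ 0.538 -0.142  0.048]
dome4_top 0.66 [256.6 210.7] [0.536 0.043 0.049] [0.537 0.044 0.048]
dome5_top 0.44 [252.9 204.8] [ 0.369 -0.723  0.72 ] [0.533 0.066 0.048]
holder 0.92 [277.1 271.8] [ 0.529 -0.15   0.059] [ 0.534 -0.133  0.04 ]
holder 0.91 [276.  338.9] [ 0.494 -0.267  0.024] [ 0.492 -0.278  0.04 ]
holder 0.88 [296.2 201.7] [0.641 0.083 0.019] [0.633 0.06  0.04 ]
holder 0.83 [213.5 230.8] [0.438 0.038 0.018] [0.436 0.014 0.04 ]
tin 0.66 [252.9 186.7] [0.546 0.118 0.057] [0.551 0.14  0.04 ]
```

```bash
python3 - <<'E'
import cv2
t=cv2.imread('pics/top0.png');s=cv2.imread('pics/side0.png')
cv2.imwrite('pics/top0c.png',cv2.resize(t[150:330,150:420],(800,533),interpolation=cv2.INTER_CUBIC))
E
```

```text
(no output)
```

View pics/side0.png

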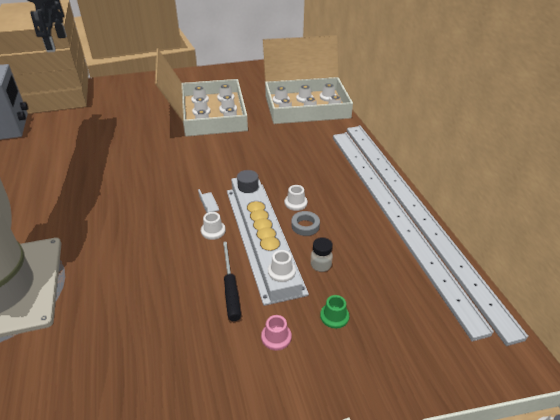

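View pics/top0c.png

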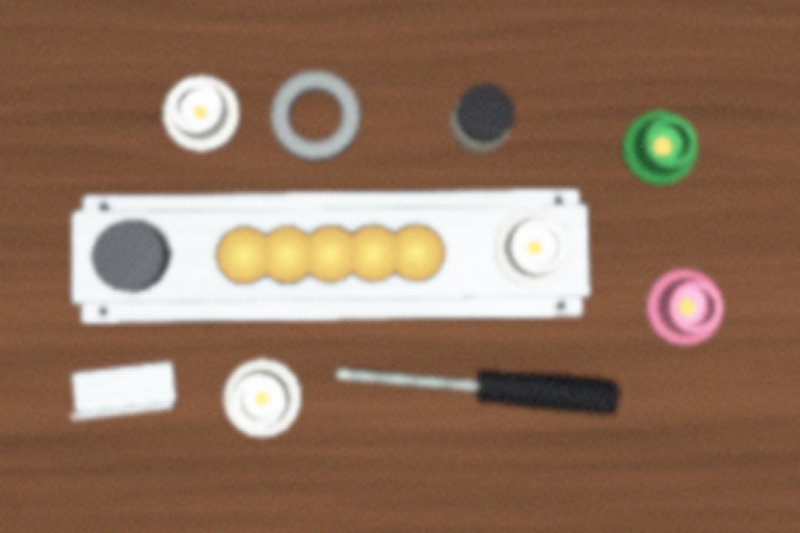

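The white holder on the rail is at side (281,265) and top crop (533,245), at the -y end. The tin is at side (248,182), at the +y end. 

Possible mix-ups: the white holders at side (296,196) and (212,225) stand on the bench. The pink one at (277,331) and the green one at (335,310) are look-alikes. I start at the dome nearest y≈-0.054 and run towards +y.

Next I refine the row line.

```bash
python3 - <<'E'
from h import *
for n in ('top','side'):
    p=cv2.imread(f'pics/{n}0.png'); d=np.load(n+'d.npy'); c=manip.get_calibration(n)
    hsv=cv2.cvtColor(p,cv2.COLOR_BGR2HSV)
    m=cv2.inRange(hsv,(15,90,120),(32,255,255))
    k,l,st,ce=cv2.connectedComponentsWithStats(m)
    pts=[]
    box=(225,215,310,260) if n=='top' else (240,195,290,255)
    v,u=np.nonzero(m); ok=(u>box[0])&(u<box[2])&(v>box[1])&(v<box[3]); u,v=u[ok],v[ok]
    Q=np.array([P(c,n,a,b,z=.043) for a,b in zip(u,v)])
    D=np.array([P(c,n,a,b,d=d[b,a]) for a,b in zip(u,v) if d[b,a]>0])
    ctr=(Q[:,:2].max(0)+Q[:,:2].min(0))/2
    ax=np.linalg.svd(Q[:,:2]-Q[:,:2].mean(0),full_matrices=False)[2][0]
    print(n,len(u),'mid',ctr,'mean',Q.mean(0),'span',np.ptp(Q[:,:2],axis=0),'ax',ax,'depthpts',np.median(D,0),np.percentile(D[:,2],[50,90,98]))
o=manip.get_obs(); r=R.from_quat(o['ee_rot']); M=r.as_matrix(); print(M, manip.tip_reach)
print('tool shift to (.5375,-.053,.12):',M.T@(np.array([.5375,-.053,.12])-o['position'])/.05)
E
```

```text
top 1164 mid [0.53898234 0.0039751 ] mean [0.53875715 0.00607571 0.043     ] span [0.03685345 0.1505931 ] ax [-0.00588997  0.99998265] depthpts [0.53882944 0.00694566 0.04489707] [0.04489707 0.04784309 0.04962495]
side 813 mid [0.53885218 0.00335691] mean [ 0.53887184 -0.00075371  0.043     ] span [0.03905598 0.15791795] ax [ 0.00315619 -0.99999502] depthpts [ 0.53768259 -0.00438821  0.04599282] [0.04599282 0.04912908 0.05066232]
[[-9.74173309e-01  2.25801601e-01  3.22107738e-05]
 [ 2.25801602e-01  9.74173308e-01  4.50386425e-05]
 [-2.12090785e-05  5.11486877e-05 -9.99999998e-01]] 0.014
tool shift to (.5375,-.053,.12): [-10.71161963 -11.10519426   2.50635999]
```

```bash
python3 -m pendant '[[-1,-1,0,0,0,1,-1],[-2,-2.1,0,0,0,2,-1],[-3,-3.1,0,0,0,3,-1],[-4,-4.2,0,0,0,4,-1],[-5,-5.2,0,0,0,5,-1],[-6,-6.3,0,0,0,6,-1],[-7,-7.3,0,0,0,7,-1],[-8,-8.3,0,0,0,8,-1],[-9,-9.4,0,0,0,9,-1],[-10,-10.4,0,0,0,9.6,-1]]' 20; cat > rel.py <<'E'
from h import *
import sys
o=manip.get_obs(); M=R.from_quat(o['ee_rot']).as_matrix()
print(o['clock'],o['position'],M.round(4).tolist(),'w',o['grip_width'],'f',o['ft_force'],'j',o['joint_pos'].round(2))
t=np.array([float(a) for a in sys.argv[1:4]])
T=np.array([[0,1,0],[1,0,0],[0,0,-1.]])
print('shift',M.T@(t-o['position'])/.05,'turn',R.from_matrix(M.T@T).as_rotvec(degrees=True)/8)
E
python3 rel.py .5385 -.057 .10
```

```text
clock: 2.05
position: [0.4618, 0.0701, 0.2457]
ee_rot: [0.707, 0.707, 0.001, 0.0]
ft_force: [0.7, 0.5, -0.6]
grip_width: -0.003
grasp_force: 0.0
2.05 [0.46177344 0.07012151 0.24574572] [[0.0008, 1.0, 0.0011], [1.0, -0.0008, 0.001], [0.001, 0.0011, -1.0]] w -0.0032390080719834134 f [ 0.73072736  0.46280741 -0.59658409] j [-0.78 -0.05  0.52  1.88  0.02  1.3  -0.27]
shift [-2.54401944  1.53335937  2.91414434] turn [ 0.00789362 -0.00692951 -0.0057462 ]
```

```bash
python3 -m pendant '[[-0.5,0.3,0,0,0,0,-1],[-1,0.6,0,0,0,0,-1],[-1.5,0.9,0,0,0,0,-1],[-2,1.2,0,0,0,0,-1],[-2.5,1.5,0,0,0,0,-1],[-2.5,1.5,0.4,0,0,0,-1],[-2.5,1.5,0.8,0,0,0,-1],[-2.5,1.5,1.2,0,0,0,-1],[-2.5,1.5,1.6,0,0,0,-1],[-2.5,1.5,1.6,0,0,0,-1]]'; python3 rel.py .5385 -.057 .08
```

```text
clock: 3.3
position: [0.5355, -0.0527, 0.1643]
ee_rot: [0.706, 0.708, -0.001, -0.001]
ft_force: [-0.6, 1.0, -1.0]
grip_width: 0.003
grasp_force: 0.0
3.3 [ 0.53553146 -0.05273373  0.16429875] [[-0.0027, 1.0, -0.0023], [1.0, 0.0027, -0.0003], [-0.0003, -0.0023, -1.0]] w 0.0027047849656212913 f [-0.6139787   1.00535218 -0.96572306] j [-0.58  0.23  0.67  1.82 -0.16  1.14  0.15]
shift [-0.08501043  0.06299296  1.68585955] turn [-0.01634654  0.002027    0.01898503]
```

```bash
python3 -m pendant '[[-0.1,0.06,0.3,0,0,0,-1],[-0.1,0.06,0.6,0,0,0,-1],[-0.1,0.06,0.9,0,0,0,-1],[-0.1,0.06,1.2,0,0,0,-1],[-0.1,0.06,1.4,0,0,0,-1],[-0.1,0.06,1.6,0,0,0,-1],[-0.1,0.06,1.7,0,0,0,-1],[-0.1,0.06,1.7,0,0,0,-1],[-0.1,0.06,1.7,0,0,0,-1],[-0.1,0.06,1.7,0,0,0,-1]]'; python3 rel.py .5385 -.057 .058
python3 - <<'E'
from h import *
p,d=manip.camera('side'); cv2.imwrite('pics/s1.png',cv2.resize(p[150:310,190:370,::-1],(675,600),interpolation=cv2.INTER_CUBIC))
E
```

```text
clock: 4.55
position: [0.5396, -0.0578, 0.0806]
ee_rot: [0.706, 0.708, 0.0, 0.0]
ft_force: [0.1, -0.2, -0.3]
grip_width: 0.001
grasp_force: 0.0
4.55 [ 0.5395948  -0.05776946  0.08064108] [[-0.0026, 1.0, 0.0007], [1.0, 0.0026, 0.0002], [0.0002, 0.0007, -1.0]] w 0.0013098764114756007 f [ 0.08577943 -0.16844896 -0.30326857] j [-0.52  0.36  0.64  1.89 -0.25  0.98  0.23]
shift [ 0.01535297 -0.02216184  0.45280981] turn [ 0.00483589 -0.00147677  0.01860377]
```

View pics/s1.png

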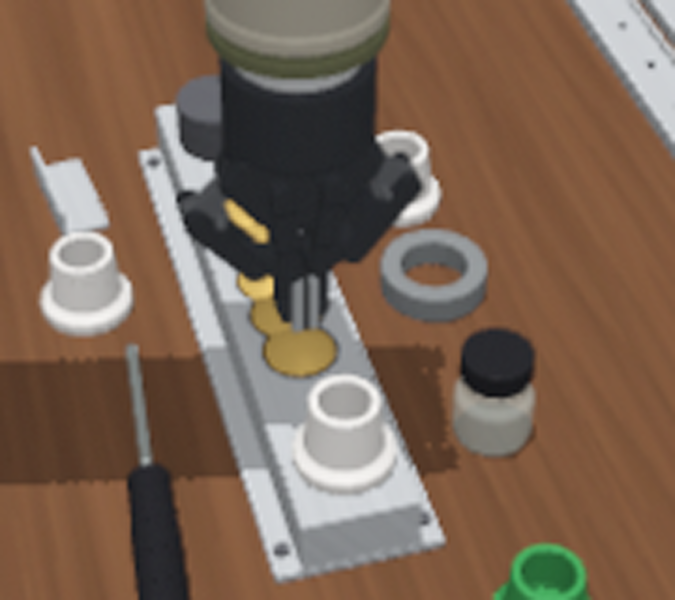

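The crop shows the shut fingertips at (307,328), hovering over dome 1 at (300,352). The holder at (343,435) is well clear. I'll descend gently and watch the force.

```bash
python3 -m pendant '[[0,-0.02,0.1,0,0,0,-1],[0,-0.02,0.2,0,0,0,-1],[0,-0.02,0.28,0,0,0,-1],[0,-0.02,0.34,0,0,0,-1],[0,-0.02,0.38,0,0,0,-1],[0,-0.02,0.41,0,0,0,-1],[0,-0.02,0.42,0,0,0,-1],[0,-0.02,0.42,0,0,0,-1],[0,-0.02,0.42,0,0,0,-1],[0,-0.02,0.42,0,0,0,-1]]'; python3 - <<'E'
from h import *
F=[];Q=[]
for i in range(6):
    manip.camera('side'); o=manip.get_obs(); F.append(o['ft_force']); Q.append(o['position'])
print(np.mean(F,0),np.std(F,0),np.mean(Q,0),np.std(Q,0))
E
```

```text
clock: 5.85
position: [0.5384, -0.0578, 0.0594]
ee_rot: [0.706, 0.708, 0.0, -0.0]
ft_force: [-0.9, -0.4, 4.6]
grip_width: -0.001
grasp_force: 2.1
[-2.09468646  0.12780699  4.2951388 ] [0.69452535 0.49532476 0.2964626 ] [ 0.53835015 -0.05780595  0.05931483] [9.64543640e-06 1.17351329e-05 1.30719647e-05]
```

```bash
python3 -m pendant '[[0,0,0.025,0,0,0,-1],[0.02,0,0.025,0,0,0,-1],[0.1,0,0.025,0,0,0,-1],[0.2,0,0.025,0,0,0,-1],[0.3,0,0.025,0,0,0,-1],[0.4,0,0.025,0,0,0,-1],[0.5,0,0.025,0,0,0,-1],[0.6,0,0.025,0,0,0,-1],[0.7,0,0.025,0,0,0,-1],[0.8,0,0.025,0,0,0,-1]]'; python3 rel.py .5385 .067 .058
```

```text
clock: 7.4
position: [0.539, -0.0188, 0.0584]
ee_rot: [0.706, 0.708, 0.0, 0.001]
ft_force: [0.1, -4.1, 5.3]
grip_width: -0.0
grasp_force: 2.6
7.4 [ 0.53896966 -0.01875717  0.0583946 ] [[-0.0017, 1.0, 0.0018], [1.0, 0.0017, -0.0011], [-0.0011, 0.0018, -1.0]] w -0.00023294645007343348 f [ 0.06976565 -4.0611158   5.34449753] j [-0.57  0.38  0.62  1.91 -0.27  0.93  0.17]
shift [ 1.71516501 -0.00641319  0.00592886] turn [0.01267696 0.00813875 0.01249481]
```

```bash
python3 -m pendant '[[0.1,0,0.006,0,0,0,-1],[0.2,0,0.006,0,0,0,-1],[0.3,0,0.006,0,0,0,-1],[0.4,0,0.006,0,0,0,-1],[0.5,0,0.006,0,0,0,-1],[0.6,0,0.006,0,0,0,-1],[0.7,0,0.006,0,0,0,-1],[0.8,0,0.006,0,0,0,-1],[0.85,0,0.006,0,0,0,-1],[0.9,0,0.006,0,0,0,-1]]'; python3 rel.py .5385 .067 .058
```

```text
clock: 8.65
position: [0.5392, 0.0259, 0.0583]
ee_rot: [0.707, 0.708, 0.0, 0.001]
ft_force: [-0.3, -5.3, 6.4]
grip_width: -0.0
grasp_force: 3.5
8.65 [0.53919094 0.02587517 0.05834791] [[-0.0014, 1.0, 0.0023], [1.0, 0.0014, -0.0013], [-0.0013, 0.0023, -1.0]] w -8.486112444388726e-05 f [-0.33991119 -5.31677302  6.38242543] j [-0.65  0.38  0.6   1.91 -0.26  0.93  0.08]
shift [ 0.82252361 -0.01266249  0.00589194] turn [0.01681477 0.00901456 0.01019903]
```

```bash
python3 -m pendant '[[0.1,0,0.003,0,0,0,-1],[0.2,-0.01,0.003,0,0,0,-1],[0.3,-0.01,0.003,0,0,0,-1],[0.4,-0.01,0.003,0,0,0,-1],[0.5,-0.01,0.003,0,0,0,-1],[0.6,-0.01,0.003,0,0,0,-1],[0.7,-0.01,0.003,0,0,0,-1],[0.78,-0.01,0.003,0,0,0,-1],[0.82,-0.01,0.003,0,0,0,-1],[0.82,-0.01,0.003,0,0,0,-1]]'; python3 rel.py .5385 .067 .058
```

```text
clock: 9.9
position: [0.5383, 0.0676, 0.0579]
ee_rot: [0.706, 0.708, 0.0, 0.001]
ft_force: [-0.5, -2.5, 5.3]
grip_width: 0.001
grasp_force: 2.9
9.9 [0.53831023 0.06761422 0.05794856] [[-0.0021, 1.0, 0.0017], [1.0, 0.0021, -0.0005], [-0.0005, 0.0017, -1.0]] w 0.0009496007333881412 f [-0.49279249 -2.5383006   5.31069275] j [-0.71  0.38  0.59  1.9  -0.26  0.93  0.  ]
shift [-0.01229299  0.00377104 -0.00101596] turn [0.01223602 0.00373103 0.01526   ]
```

```bash
python3 -m pendant '[[0,0,-0.1,0,0,0,-1],[0,0,-0.3,0,0,0,-1],[0,0,-0.6,0,0,0,-1],[0,0,-1,0,0,0,-1],[0,0,-1.5,0,0,0,-1],[0,0,-2,0,0,0,-1],[0,0,-2.5,0,0,0,-1],[0,0,-3,0,0,0,-1],[0,0,-3,0,0,0,-1],[0,0,-3,0,0,0,-1]]'
python3 - <<'E'
from h import *
p,d=manip.camera('side'); cv2.imwrite('pics/s2.png',cv2.resize(p[150:310,190:370,::-1],(675,600),interpolation=cv2.INTER_CUBIC))
p0=cv2.imread('pics/side0.png').astype(int)
E
```

```text
clock: 11.15
position: [0.5372, 0.0683, 0.2074]
ee_rot: [0.706, 0.708, -0.0, -0.0]
ft_force: [-0.7, -0.5, 0.4]
grip_width: 0.002
grasp_force: 0.0
```

View pics/s2.png

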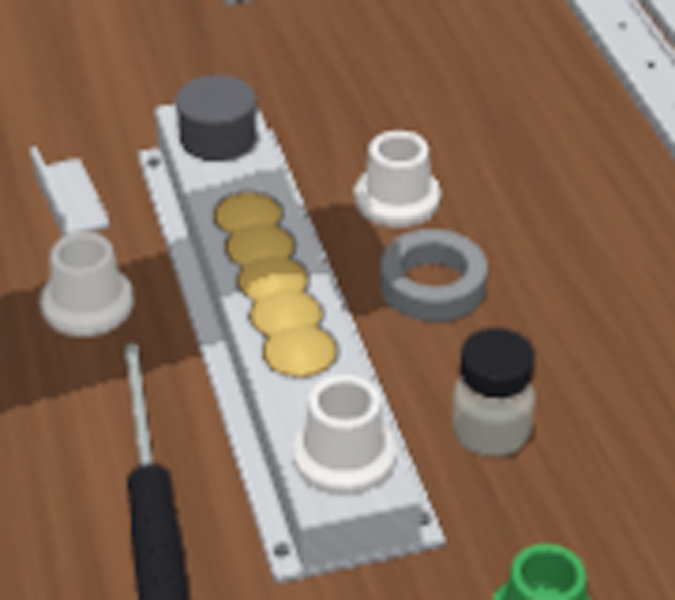

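All five domes are up, from (300,350) to (248,215). The holder at (343,435) and the tin at (217,118) have not moved, and the fingers are clear.

```bash
python3 -c "
from workcell import manip
print(manip.hand_in())"
```

```text
the job is handed in; nothing more can be done
None
```

I ran the shut fingertips along all five domes, from the lamp-holder end to the tin end. By the height and force readings, each dipped about 3.5–4 mm with no break in contact. The last picture shows every dome up, the fingers clear and nothing in view moved. The job is handed in at about 11 s; the hand-in returned no verdict.

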